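# Rack the job board and hold a spring clip open over it

### The arm

A 7-joint arm with a two-finger parallel gripper is mounted at the origin on the work surface; the furniture and walls round the work are solid. World frame = base frame: x ahead of the robot, y to its left, z up, the work surface at z = 0. Lengths are in m, angles in rad, forces in N, time in s.
With the tool pointing down it reaches from about 0.4 to 0.925 m from the base axis. Payload 5.6 kg.
Tool frame: the origin (TCP) lies between the finger pads; the fingertips stand 22 mm ahead of it and the grasp point (between the pads) lies 3 mm ahead of it; z points along the fingers, y is the line along which they close (so a half turn about z gives the same grasp; the last joint's range is limited). The gripper opens to 85 mm and grips with 20 to 120 N. Pads are 22 mm wide; open, the fingers measure 114 mm over their backs; the gripper's body (76 mm by 85 mm) begins 54 mm behind the grasp point. The pads swing forward as they close: fully open they stand 13 mm farther back than shut.
Start: joints at [-1.351, 0.468, -0.012, 1.603, 0.006, 1.071, -0.056], TCP at [0.169, 0.628, 0.253] pointing down, gripper open.
Joint ranges: [-2.53, 2.53], [-0.31, 2.02], [-1.57, 1.55], [0.28, 2.44], [-1.29, 4.43], [0.15, 1.84], [-2.92, 2.92]. Speed limits (rad/s): [2.57, 2.57, 3.14, 3.14, 3.14, 3.14, 3.14].

### API

Orientations are given as [roll, pitch, yaw] about the fixed x, y, z axes, in that order (R = Rz(yaw) Ry(pitch) Rx(roll)).
In Python, from bench import env, vision gives the robot as it stands. The module is installed in compiled form; this text tells all that it offers.
- The arm moves only by the tool send_rows, never from a script. Its argument "steps" is a list of rows, each an object with "offset": the shift along the tool's x, y, z in mm, a list of three; "delta_rot": the turn, a rotation vector about the tool's x, y, z in degrees, a list of three. A call has 1 to 10 rows; each row shifts and turns the commanded pose from where the row before left it, along the tool's axes as they then stand; what a row does not reach is not made up. A row lasts 1/8 s, in which the tool goes at most 62.5 mm and 10.7 degrees, less where a joint would pass 70% of its speed; a pose out of reach is approached as far as the arm can. A call is refused whole if a number of a shift passes 62.5 or a number of a turn 10.7, either way. A call with a gripper value outside its range is refused whole. "jaw" is the opening, from 0 (shut) to 1 (fully open), set as the call begins (left out, the last holds). The fingers move at their own pace and stop on an object; "grip_force" is the grip in N (left out, the last holds). Time passes only in rows, so rows that do not move let the fingers close. It gives the time, the measured TCP pose, the force, the opening and the grip force at its end, in the units of the state.
- env.get_state(): the state, without advancing time (a new reading comes with each control period).
- vision.camera(name): name is "scene" or "side" or "wrist"; returns the picture (480x640x3 uint8, red, green, blue); there is no depth.
- vision.camera_model(name): a dict with "fx", "fy", "cx", "cy" (pixels), "extrinsics" (4x4, takes a point from camera to world coordinates); the wrist camera has in their place "tool_from_camera" (4x4, takes a point from camera to tool coordinates, whose origin is the TCP and whose axes are the flange's). Camera axes: x right, y down, z forward; pixel columns grow to the right and rows downward; lengths in m; the calibration is good to about 2 mm. The wrist camera is an equidistant fisheye: a pixel r from the principal point sees the ray r / f radians off the axis. A picture is of the moment at which its call begins: read the wrist's pose just before it. camera_model takes no time and is no camera call.
- env.finish_job(): hands the job in; it is judged then, once.
The state is a dict: "clock": time; "q": joint angles; "joint_velocities": joint speeds; "joint_efforts": joint torques, N m; "ee_pos": TCP position; "ee_rot": TCP orientation; "wrist_force": force on the tool from outside, world axes, zero at the start; "wrist_torque": the same for the moment, N m; "opening": finger opening in m; "grip_force": force on a finger pad.
Only numpy, scipy, OpenCV 4.12 (cv2) and the standard library are available. Lean on these libraries where they do the work, as an engineer would, in place of code of your own. Each camera call takes 0.05 s, during which the arm holds its last target. There are 200 camera calls.

### The job

Someone left the job board (the small upright wooden plate) in the steel foot: lift it out and return it to its own place, the wooden rack block with the long slot, upright and pushed fully home, and let go of it. Then take the spring clip out of its caddy by its two handles, squeeze it wide open and bring it down over the middle of the board's upper edge, so that the edge stands well in between the gaping jaws and neither jaw touches the board (the job card will be slipped in there). Finish while holding the clip like that, squeezed open and upright; never let it snap shut on the board or drop it, and leave the other things on the table where they are.

Things in the scene. Friction and masses are not known exactly. Their poses are not given: they have to be found in the camera images.
- board_mid (a point): centre of the job board, a rigid upright wooden plate with ruled paper on one face: 8 thick (its x), 70 wide (y), 90 tall (z, up); edges 45 above and below this point; 70 g. At the start it stands loosely in the foot's groove, lower edge 6 above the table; it lifts straight up out of it. Either face may look forward in the rack
- board: the same job board; origin at the centre of its lower edge, same axes
- rack_long: the board's own place: fixed wooden block 44 (x) by 100 (y) by 34 high, origin at the centre of its underside, z up; centred in its top a blind slot 12 (x) by 76 (y), 28 deep (floor 6 above the table), mouth chamfered 3. The label on its -x face has a long bar, 70. With the board home its edges are 6 and 96 above the table
- rack_short: fixed rack block just like the other but with a slot of only 12 (x) by 48 (y), and a short bar (44 mm) on its label; the board does not fit it
- foot: fixed dark steel foot in which the board stands at first: base plate 64 (x) by 90 (y) by 6, two ribs 80 long with an 11 mm groove between them along its y, rib tops 21 above the table; origin at the centre of its underside
- caddy: fixed aluminium caddy, 76 (x) by 42 (y), origin at the centre of its underside: an open-topped channel along its x, 30 wide inside, floor 6 above the table, side walls up to 26, low end walls up to 14. The clip stands in it loosely; there is room for the jaws to open there
- clip_mid (a point): middle of the pivot pin of the spring clip, half-way up it (x: across the jaws; y: along the pin; z: up, jaws to handles). It stands jaws down in the caddy, this point 46 above the table. Two mirrored levers, 26 wide (y). Shut: handles lean out as a V, their ends 44 above this point and 55 apart over the outsides, rubber sleeves from about 14 above it to the ends; jaw tips 40 below it. 80 g
- clip: the same clip; origin 40 below the pin, at the tips of the shut jaws. Squeezed to its stop along x: handles upright and parallel, 24 over their outsides, sleeves 18 to 52 above the pin; jaw pads (10 high) gape 28 at the tips, 21 at their tops, tips 37 below the pin, 46 over the outsides. Between open jaws the space is free up to 10 below the pin
- clip_a (a joint): angle of the lever on the clip's +x side: 0 shut, 0.33 fully open at its stop; the other lever mirrors it. The spring shuts it: about 8 N on each handle, squeezed together at mid-handle, opens it fully; any firmer grip (20 N and more) holds it rigidly at the stop, and is safe
- tip_a (a point): inner face of the jaw tip on the clip's +x side, 2 above its lower end; 2 mm from the other tip when shut, about 27 when fully open
- tip_b (a point): the same on the clip's -x side
- torch: bystander: black torch lying down, 127 long, origin at the centre of its underside
- loupe: bystander: black watchmaker's loupe, 34 across and 34 high, origin at its underside
- oil_bottle_black: bystander: oil bottle, 40 across and 125 high, origin at its underside
- pin_punch: bystander: steel pin punch lying down, 100 long, 10 thick, origin at the centre of its underside

How it is judged:
On the way, in this order (a step that is already met when the one before it is completed fails the run):
1. the job board stands fully home in the long slot, let go (x of board_mid in the frame of rack_long between -0.011 and 0.011 m and y of board_mid in the frame of rack_long between -0.008 and 0.008 m and z of board_mid in the frame of rack_long below 0.0555 m and angle between board_mid's own z axis and vertical below 0.16 rad and contact force between the fingers and board below 0.1 N and linear speed of board below 0.02 m/s), for 0.3 s.
2. the clip is lifted out of its caddy, squeezed open (height (world z) of clip_mid above 0.085 m and distance between tip_a and tip_b above 0.02 m and contact force between the fingers and clip above 3 N), for 0.2 s.
At the end, for the whole second after the job is handed in: Board home in the long slot (4.5 mm, upright to 0.16 rad), not held; fingers hold the clip (3 N up), still, upright to 0.25 rad, tips over 20 mm apart, one each side of the board, 2 mm clear of it, 5 mm or more below its upper edge, within 18 mm of its middle, clip and board under 0.3 N (x of board_mid in the frame of rack_long between -0.011 and 0.011 m and y of board_mid in the frame of rack_long between -0.008 and 0.008 m and z of board_mid in the frame of rack_long below 0.0555 m and angle between board_mid's own z axis and vertical below 0.16 rad and distance between tip_a and tip_b above 0.02 m and ((x of tip_a in the frame of board_mid above 0.006 m and x of tip_b in the frame of board_mid below -0.006 m) or (x of tip_b in the frame of board_mid above 0.006 m and x of tip_a in the frame of board_mid below -0.006 m)) and z of each of tip_a, tip_b in the frame of board_mid below 0.04 m and y of clip_mid in the frame of board_mid between -0.018 and 0.018 m and z of clip_mid in the frame of board_mid above 0.05 m and angle between clip_mid's own z axis and vertical below 0.25 rad and contact force between clip and board below 0.3 N and contact force between the fingers and clip above 3 N and linear speed of clip below 0.03 m/s and contact force between the fingers and board below 0.1 N); the arm keeps its last pose, push and grip.
It fails at once if the clip closed on the board (jaws pressing on it with more than 3 N) (contact force between clip and board above 3 N).
It fails at once if the clip was dropped on the table or lies on its side (angle between clip_mid's own z axis and vertical above 1 rad).
It fails at once if a bystander (torch, loupe, oil bottle, pin punch) was pushed aside by more than 30 mm (distance of any of torch, loupe, oil_bottle_black, pin_punch from where it was at the start of the episode above 0.03 m).
It also fails if it takes over 64 s, if anything falls off the work surface, if the arm or the gripper's body presses on something with over 40 N, if the wrist force passes 120 N, or if a joint passes its speed limit or range.

## Working session

There is one attempt and no reset: what is moved stays moved. The work goes in short steps, Python scripts to look and compute and a tool call to move; the robot and the scene stay as the last step left them, time stands still between calls to the robot, and variables do not carry over. Pictures are saved under pics/ and viewed, at most 10 in all, crops included, and the job is handed in when it is done.

Besides the shell and the picture viewer there is one more tool, called after "Call:" by a JSON object that holds its "method" and its "body". send_rows: Moves the arm, as the interface text tells. Its arguments: {"type":"object","properties":{"steps":{"type":"array"},"jaw":{"type":"number"},"grip_force":{"type":"number"}},"required":["steps"]}

```bash
mkdir -p pics
python3 - <<'E'
from bench import env, vision
import cv2, numpy as np
for n in ["scene","side","wrist"]:
    im=vision.camera(n); cv2.imwrite(f"pics/{n}0.png",im[:,:,::-1])
    m=vision.camera_model(n); print(n,{k:(np.round(v,4).tolist()) for k,v in m.items() if not isinstance(v,str)})
s=env.get_state(); print(s['ee_pos'],s['ee_rot'],s['clock'],s['opening'])
E
```

```text
scene {'fx': 579.6104, 'fy': 579.6104, 'cx': 333.8262, 'cy': 241.7817, 'extrinsics': [[0.8317, -0.401, 0.3841, 0.0934], [-0.555, -0.6212, 0.5532, -0.5494], [0.0168, -0.6733, -0.7392, 0.9118], [0.0, 0.0, 0.0, 1.0]]}
side {'fx': 552.2735, 'fy': 552.2735, 'cx': 316.2942, 'cy': 251.4591, 'extrinsics': [[-0.9714, -0.1046, 0.2133, 0.2815], [-0.2362, 0.5233, -0.8188, 1.1158], [-0.026, -0.8457, -0.533, 0.7165], [0.0, 0.0, 0.0, 1.0]]}
wrist {'fx': 371.6483, 'fy': 371.6483, 'cx': 318.3745, 'cy': 235.5279, 'tool_from_camera': [[-0.0, -0.951, -0.3092, 0.0801], [1.0, -0.0006, 0.0018, 0.0], [-0.0019, -0.3092, 0.951, -0.1225], [0.0, 0.0, 0.0, 1.0]]}
[0.16882834 0.6272986  0.25255984] [-3.14027334e+00  1.19657309e-04  2.87871883e+00] 0.15 0.08528547826223024
```

View pics/scene0.png

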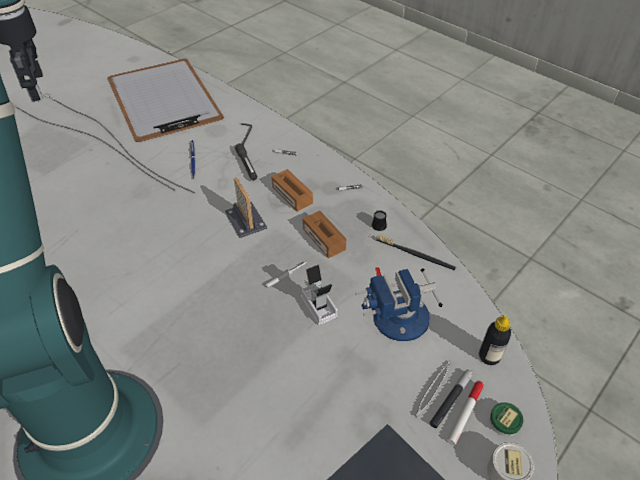

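View pics/side0.png

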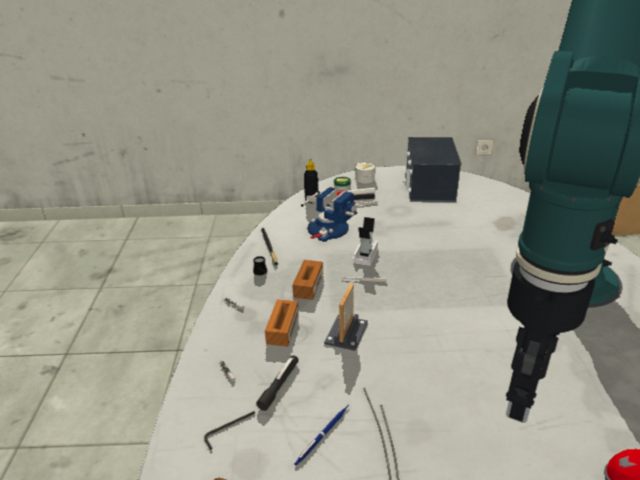

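The scene view shows the board in its foot at about (245,210), the racks at (292,188) and (324,233), and the clip in its caddy at (318,295). The side view shows the foot at (346,325), the racks at (282,322) and (308,279), and the clip at (366,240). Next I'll enlarge these and measure them.

```bash
cat > h.py <<'E'
from bench import env, vision
import cv2, numpy as np
from scipy.spatial.transform import Rotation as R
def ray(n,uv):
    m=vision.camera_model(n); E=np.array(m["extrinsics"])
    d=E[:3,:3]@np.array([(uv[0]-m["cx"])/m["fx"],(uv[1]-m["cy"])/m["fy"],1]); return E[:3,3],d
def plane(n,uv,z):
    o,d=ray(n,uv); return o+d*(z-o[2])/d[2]
def proj(n,p):
    m=vision.camera_model(n); E=np.array(m["extrinsics"]); c=E[:3,:3].T@(np.array(p)-E[:3,3])
    return m["fx"]*c[0]/c[2]+m["cx"], m["fy"]*c[1]/c[2]+m["cy"]
def tool_pose():
    s=env.get_state(); return np.array(s["ee_pos"]),R.from_euler("xyz",s["ee_rot"])
def wray(uv,pose):
    m=vision.camera_model("wrist"); T=np.array(m["tool_from_camera"]); a=np.array([uv[0]-m["cx"],uv[1]-m["cy"]]); r=np.hypot(*a); t=r/m["fx"]
    d=np.r_[a/max(r,1e-9)*np.sin(t),np.cos(t)]; p,q=pose
    return p+q.apply(T[:3,3]), q.apply(T[:3,:3]@d)
def wplane(uv,z,pose):
    o,d=wray(uv,pose); return o+d*(z-o[2])/d[2]
def wproj(P,pose):
    m=vision.camera_model("wrist"); T=np.array(m["tool_from_camera"]); p,q=pose
    c=T[:3,:3].T@(q.inv().apply(np.array(P)-p)-T[:3,3]); t=np.arctan2(np.hypot(c[0],c[1]),c[2]); k=m["fx"]*t/np.hypot(c[0],c[1])
    return m["cx"]+k*c[0],m["cy"]+k*c[1]
E
python3 - <<'E'
from h import *
sc=cv2.imread("pics/scene0.png"); sd=cv2.imread("pics/side0.png")
a=cv2.resize(sc[150:340,215:365],None,fx=2.66,fy=3,interpolation=cv2.INTER_CUBIC)
a=cv2.resize(sc[150:350,215:365],(400,533),interpolation=cv2.INTER_CUBIC)
b=cv2.resize(sd[205:355,245:395],(400,400),interpolation=cv2.INTER_CUBIC)
c=np.zeros((533,800,3),np.uint8); c[:,:400]=a; c[:400,400:]=b
cv2.imwrite("pics/c0.png",c)
for n,im in(("scene",sc),("side",sd)):
    hsv=cv2.cvtColor(im,cv2.COLOR_BGR2HSV); m=cv2.inRange(hsv,(5,120,60),(22,255,255))
    k,l,st,ce=cv2.connectedComponentsWithStats(m)
    for i in range(1,k):
        if st[i,4]>80: print(n,st[i],ce[i].round(),plane(n,ce[i],.03).round(3))
E
```

```text
scene [108  60 115  82 530] [169. 113.] [0.445 0.711 0.03 ]
scene [272 170  41  41 784] [294. 189.] [0.566 0.293 0.03 ]
scene [303 211  43  47 927] [326. 233.] [0.552 0.14  0.03 ]
side [612 183  28  52 918] [628. 215.] [-0.177 -0.263  0.03 ]
side [293 260  29  40 771] [306. 279.] [0.551 0.175 0.03 ]
side [339 284  14  58 256] [344. 314.] [0.448 0.276 0.03 ]
side [ 265  300   33   46 1027] [280. 322.] [0.564 0.326 0.03 ]
```

View pics/c0.png

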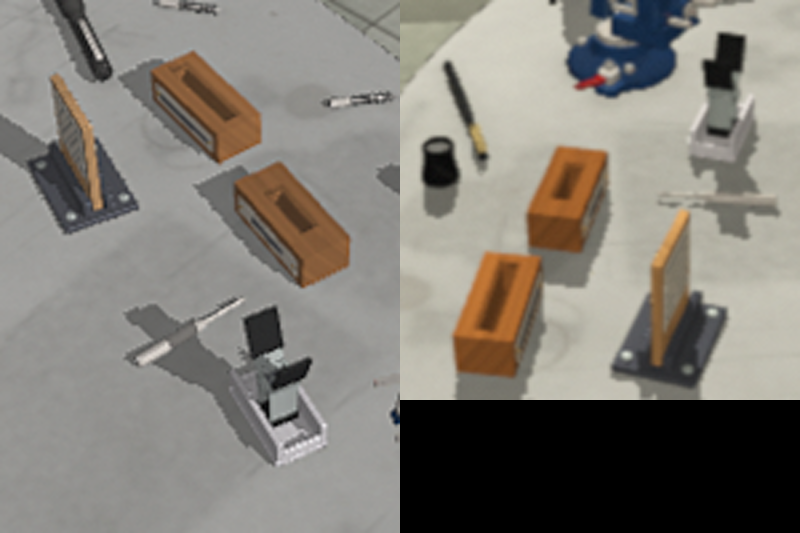

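The enlargement shows the long slot in the rack at scene (292,188) / side (282,322), and the short one in the other rack. I'll compute rough poses from corners picked in the crops.

Run:
```python
from h import *
k=150/400
S=lambda u,v:(215+u*k,150+v*k)
D=lambda u,v:(245+(u-400)*k,205+v*k)
P=lambda n,f,L,z:[plane(n,f(*c),z)[:2].round(3).tolist() for c in L]
print("rack sc",P("scene",S,[(151,86),(195,53),(261,113),(215,150)],.034))
print("rack sd",P("side",D,[(484,254),(543,256),(517,335),(456,332)],.034))
print("board sc",P("scene",S,[(54,76),(94,118)],.096), "sd",P("side",D,[(687,212),(656,264)],.096))
print("foot sc",P("scene",S,[(28,163),(68,230),(137,206)],.006),"sd",P("side",D,[(612,370),(688,382),(727,306)],.006))
print("caddy sc",P("scene",S,[(278,462),(326,440)],.0),"sd",P("side",D,[(690,153),(738,160)],.0))
print("handles sc",P("scene",S,[(263,310),(295,372)],.088),"sd",P("side",D,[(732,37),(722,65)],.088))
```

```text
rack sc [[0.532, 0.334], [0.585, 0.351], [0.593, 0.256], [0.538, 0.239]]
rack sd [[0.59, 0.265], [0.545, 0.258], [0.539, 0.351], [0.583, 0.356]]
board sc [[0.443, 0.323], [0.446, 0.264]] sd [[0.433, 0.264], [0.443, 0.329]]
foot sc [[0.414, 0.335], [0.406, 0.249], [0.465, 0.243]] sd [[0.473, 0.342], [0.417, 0.343], [0.404, 0.254]]
caddy sc [[0.429, -0.025], [0.468, -0.028]] sd [[0.47, 0.045], [0.427, 0.047]]
handles sc [[0.456, 0.036], [0.445, -0.021]] sd [[0.444, -0.013], [0.445, 0.037]]
```

```bash
cat >> h.py <<'E'
def plan(pos,yaw,n,dec=0):
    "rows (offset mm, turn deg) from the measured pose to the TCP goal, tool straight down"
    p,q=tool_pose(); g=R.from_euler("xyz",[np.pi,0,yaw]); rv=(q.inv()*g).as_rotvec()*180/np.pi
    pos=np.array(pos); p0=p.copy()
    for i in range(n):
        o=q.inv().apply(p0+(pos-p0)*(i+1)/n-p)*1000; o=o.round(dec); w=(rv/n).round(1)
        print(o.tolist(),w.tolist()); p=p+q.apply(o/1000); q=q*R.from_rotvec(w*np.pi/180)
    print("end",p.round(4),q.as_euler("xyz").round(3))
E
python3 -c "
from h import *
plan([.48,.28,.25],1.48,10)"
```

```text
[-39.0, -25.0, 0.0] [-0.0, 0.0, 8.0]
[-42.0, -20.0, 1.0] [-0.0, 0.0, 8.0]
[-45.0, -14.0, -0.0] [-0.0, 0.0, 8.0]
[-46.0, -7.0, 0.0] [-0.0, 0.0, 8.0]
[-47.0, -1.0, 0.0] [-0.0, 0.0, 8.0]
[-46.0, 5.0, 1.0] [-0.0, 0.0, 8.0]
[-45.0, 12.0, 0.0] [-0.0, 0.0, 8.0]
[-43.0, 19.0, 0.0] [-0.0, 0.0, 8.0]
[-40.0, 24.0, 1.0] [-0.0, 0.0, 8.0]
[-36.0, 29.0, -0.0] [-0.0, 0.0, 8.0]
end [0.4801 0.2802 0.2499] [-3.141e+00  1.000e-03  1.482e+00]
```

Call:
{"method": "send_rows", "body": {"steps": [{"offset":[-39,-25,0],"delta_rot":[0,0,8]},{"offset":[-42,-20,1],"delta_rot":[0,0,8]},{"offset":[-45,-14,0],"delta_rot":[0,0,8]},{"offset":[-46,-7,0],"delta_rot":[0,0,8]},{"offset":[-47,-1,0],"delta_rot":[0,0,8]},{"offset":[-46,5,1],"delta_rot":[0,0,8]},{"offset":[-45,12,0],"delta_rot":[0,0,8]},{"offset":[-43,19,0],"delta_rot":[0,0,8]},{"offset":[-40,24,1],"delta_rot":[0,0,8]},{"offset":[-36,29,0],"delta_rot":[0,0,8]}], "jaw": 1}}

```text
clock: 1.4
ee_pos: [0.4809, 0.2793, 0.2502]
ee_rot: [-3.141, 0.0, 1.478]
wrist_force: [-0.2, 0.8, -0.0]
opening: 0.0856
grip_force: 0.0
```

Call:
{"method": "send_rows", "body": {"steps": [{"offset":[0,0,0],"delta_rot":[0,0,0]},{"offset":[0,0,0],"delta_rot":[0,0,0]}]}}

```text
clock: 1.65
ee_pos: [0.4797, 0.2811, 0.25]
ee_rot: [-3.141, -0.0, 1.484]
wrist_force: [-0.2, 0.3, -0.4]
opening: 0.0852
grip_force: 0.0
```

Run:
```python
from h import *
p=tool_pose(); im=vision.camera("wrist"); cv2.imwrite("pics/w1.png",im[:,:,::-1]); print(p[0],p[1].as_euler("xyz"))
```

```text
[0.47967205 0.28107232 0.25001543] [-3.14081057e+00 -6.45868879e-05  1.48356699e+00]
```

View pics/w1.png

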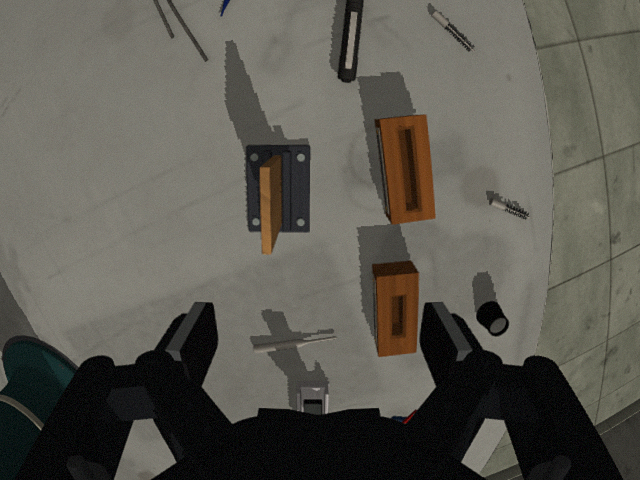

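The wrist view shows the foot at (278,188), the board's top edge as the strip from (265,165) to (266,253), the long rack at about (405,168), the short rack at (396,310) and the caddy at (313,400). I'll zoom in for exact corners.

Run:
```python
import cv2,numpy as np
im=cv2.imread("pics/w1.png"); a=cv2.resize(im[105:265,240:450],(788,600),interpolation=cv2.INTER_CUBIC); a=cv2.convertScaleAbs(a,alpha=1.7)
cv2.imwrite("pics/w1c.png",a)
```

```text
(no output)
```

View pics/w1c.png

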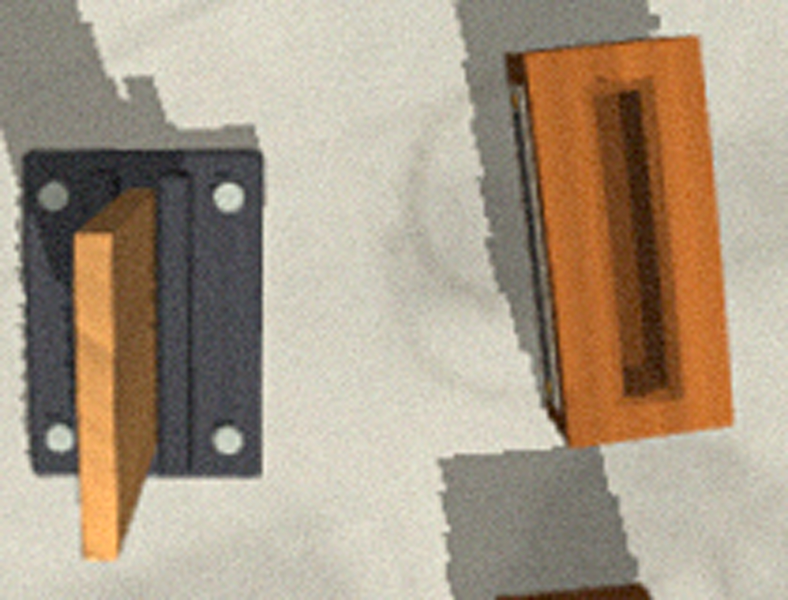

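Run:
```python
from h import *
p=(np.array([0.47967205,0.28107232,0.25001543]),R.from_euler("xyz",[-3.1408,0,1.48357]))
def go(nm,L,z):
    W=np.array([wplane((240+u/3.7525,105+v/3.75),z,p)[:2] for u,v in L]); c=W.mean(0)
    e=(W[0]+W[1]-W[2]-W[3])/2; print(nm,c.round(4),"yaw",np.arctan2(-e[0],e[1]).round(3),"len",np.hypot(*e).round(4),"w",np.hypot(*(W[1]+W[2]-W[0]-W[3])/2).round(4))
go("rack",[(524,52),(698,37),(733,425),(570,446)],.034)
go("slot",[(597,82),(652,78),(683,395),(624,397)],.034)
go("board",[(75,234),(112,233),(118,558),(84,560)],.096)
go("foot",[(24,152),(262,152),(262,476),(33,475)],.006)
# caddy/clip two-view rough
```

```text
rack [0.5663 0.3079] yaw 0.065 len 0.1002 w 0.0439
slot [0.5678 0.3086] yaw 0.054 len 0.0806 w 0.0148
board [0.4392 0.2939] yaw -0.102 len 0.0695 w 0.0074
foot [0.4395 0.2943] yaw -0.098 len 0.0891 w 0.0634
```

```bash
python3 -c "
from h import *
plan([.4393,.294,.150],1.471,2);plan([.4393,.294,.082],1.471,1)"
```

```text
[4.0, -20.0, 50.0] [-0.0, -0.0, 0.4]
[5.0, -21.0, 50.0] [-0.0, -0.0, 0.4]
end [0.4392 0.2943 0.1501] [-3.141 -0.     1.471]
[9.0, -41.0, 168.0] [-0.0, -0.0, 0.8]
end [0.4391 0.2942 0.0821] [-3.141 -0.     1.471]
```

Call:
{"method": "send_rows", "body": {"steps": [{"offset":[4,-20,40],"delta_rot":[0,0,0.4]},{"offset":[5,-21,40],"delta_rot":[0,0,0.4]},{"offset":[0,0,20],"delta_rot":[0,0,0]},{"offset":[0,0,34],"delta_rot":[0,0,0]},{"offset":[0,0,34],"delta_rot":[0,0,0]},{"offset":[0,0,0],"delta_rot":[0,0,0]},{"offset":[0,0,0],"delta_rot":[0,0,0]}]}}

```text
clock: 2.58
ee_pos: [0.4404, 0.2943, 0.0832]
ee_rot: [3.141, -0.001, 1.47]
wrist_force: [-0.2, -0.7, 0.6]
opening: 0.0854
grip_force: 0.0
```

Call:
{"method": "send_rows", "body": {"steps": [{"offset":[0,0,0],"delta_rot":[0,0,0]},{"offset":[0,0,0],"delta_rot":[0,0,0]},{"offset":[0,0,0],"delta_rot":[0,0,0]},{"offset":[0,0,0],"delta_rot":[0,0,0]},{"offset":[0,0,0],"delta_rot":[0,0,0]},{"offset":[0,0,0],"delta_rot":[0,0,0]}], "jaw": 0, "grip_force": 25}}

```text
clock: 3.32
ee_pos: [0.4403, 0.2934, 0.0825]
ee_rot: [3.141, -0.0, 1.468]
wrist_force: [-0.7, -0.3, 3.7]
opening: 0.0079
grip_force: 29.2
```

Call:
{"method": "send_rows", "body": {"steps": [{"offset":[0,0,-30],"delta_rot":[0,0,0]},{"offset":[0,0,-35],"delta_rot":[0,0,0]},{"offset":[0,0,0],"delta_rot":[0,0,0]}]}}

```text
clock: 3.7
ee_pos: [0.4415, 0.2942, 0.1493]
ee_rot: [3.138, -0.003, 1.468]
wrist_force: [-1.1, -0.2, -1.9]
opening: 0.0078
grip_force: 28.7
```

```bash
python3 -c "
from h import *
plan([.567,.308,.137],1.633,4)"
```

```text
[7.0, 31.0, 3.0] [0.1, -0.0, -2.4]
[5.0, 31.0, 3.0] [0.1, -0.0, -2.4]
[4.0, 31.0, 3.0] [0.1, -0.0, -2.4]
[3.0, 32.0, 4.0] [0.1, -0.0, -2.4]
end [0.5673 0.3083 0.1365] [-3.138e+00 -3.000e-03  1.636e+00]
```

Call:
{"method": "send_rows", "body": {"steps": [{"offset":[7,31,0],"delta_rot":[0,0,-2.4]},{"offset":[5,31,0],"delta_rot":[0,0,-2.4]},{"offset":[4,31,6],"delta_rot":[0,0,-2.4]},{"offset":[3,31,7],"delta_rot":[0,0,-2.2]},{"offset":[0,0,0],"delta_rot":[0,0,0]},{"offset":[0,0,0],"delta_rot":[0,0,0]}]}}

```text
clock: 4.45
ee_pos: [0.5637, 0.307, 0.1329]
ee_rot: [-3.139, 0.001, 1.632]
wrist_force: [-0.6, 0.2, -1.3]
opening: 0.0078
grip_force: 28.5
```

Run:
```python
from h import *
p=tool_pose(); im=vision.camera("wrist")[:,:,::-1]; print(p[0],p[1].as_euler("xyz"))
r=[wproj([.567,.308,.034],p)]; print(r)
sc=vision.camera("scene")[:,:,::-1]
a=cv2.resize(im[100:420,210:430],(412,600),interpolation=cv2.INTER_CUBIC)
b=cv2.resize(sc[130:230,240:340],(388,388),interpolation=cv2.INTER_CUBIC)
c=np.zeros((600,800,3),np.uint8); c[:,:412]=cv2.convertScaleAbs(a,alpha=1.6); c[:388,412:]=b; cv2.imwrite("pics/w2.png",c)
```

```text
[0.56372938 0.3069791  0.13293425] [-3.13897107e+00  1.02542428e-03  1.63217327e+00]
[(np.float64(324.96472085255357), np.float64(246.2234713903027))]
```

View pics/w2.png

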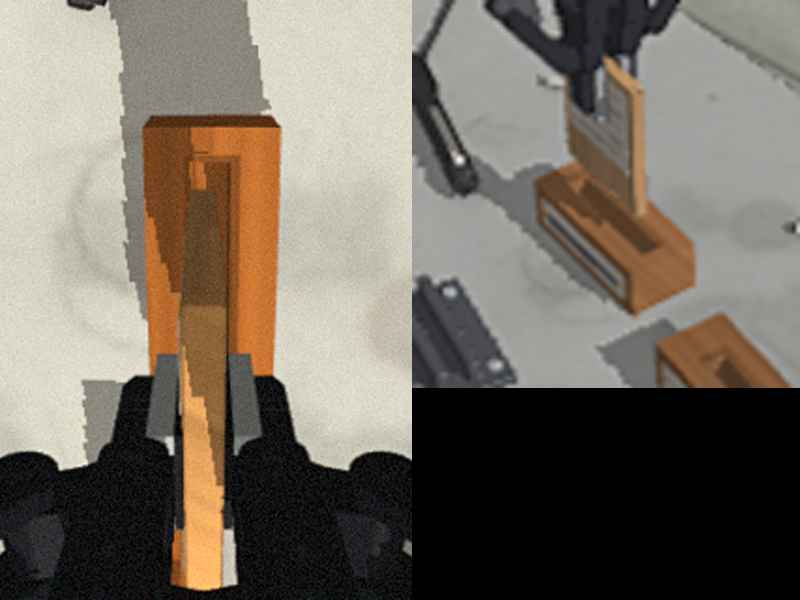

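The left crop shows the board's lower far edge at about (207,190) and the slot's far end at about (215,157). The right crop shows the board hanging over the long slot, so it needs a small +x shift. A quick check of those numbers:

Run:
```python
from h import *
p=(np.array([0.56372938,0.3069791,0.13293425]),R.from_euler("xyz",[-3.13897,.001,1.63217]))
f=lambda u,v:(210+u*220/412,100+v*320/600)
print("board far end",wplane(f(207,191),.0565,p),"expected",p[0]+[ -.035*.061,.035,0])
for uv in((144,126),(281,127)): print(wplane(f(*uv),.034,p))
print("slot far",wplane(f(215,156),.034,p))
p=tool_pose(); print(p[0]); plan([.567,.3074,.132],1.633,1)
```

```text
board far end [0.56199909 0.34155737 0.0565    ] expected [0.56159438 0.3419791  0.13293425]
[0.54095074 0.35660841 0.034     ]
[0.58473226 0.35906066 0.034     ]
slot far [0.56424114 0.34817786 0.034     ]
[0.56375669 0.30753058 0.13384246]
[-0.0, 3.0, 2.0] [-0.1, 0.0, 0.0]
end [0.5667 0.3077 0.1318] [3.141 0.    1.633]
```

Call:
{"method": "send_rows", "body": {"steps": [{"offset":[0.5,2.8,0],"delta_rot":[0,0,0]},{"offset":[0,0,15],"delta_rot":[0,0,0]},{"offset":[0,0,10],"delta_rot":[0,0,0]},{"offset":[0,0,0],"delta_rot":[0,0,0]}]}}

```text
clock: 5.05
ee_pos: [0.5668, 0.3076, 0.1077]
ee_rot: [-3.139, 0.001, 1.633]
wrist_force: [-0.1, 0.2, -0.5]
opening: 0.0078
grip_force: 28.6
```

No contact so far. The board's lower edge is now at about 31 mm, inside the mouth. Continuing down.

Call:
{"method": "send_rows", "body": {"steps": [{"offset":[0,0,8],"delta_rot":[0,0,0]},{"offset":[0,0,8],"delta_rot":[0,0,0]},{"offset":[0,0,6],"delta_rot":[0,0,0]},{"offset":[0,0,3],"delta_rot":[0,0,0]},{"offset":[0,0,0],"delta_rot":[0,0,0]},{"offset":[0,0,0],"delta_rot":[0,0,0]}]}}

```text
clock: 5.8
ee_pos: [0.568, 0.3082, 0.0846]
ee_rot: [3.141, -0.0, 1.633]
wrist_force: [-0.1, 0.3, -1.0]
opening: 0.0077
grip_force: 28.6
```

Call:
{"method": "send_rows", "body": {"steps": [{"offset":[0,0,2],"delta_rot":[0,0,0]},{"offset":[0,0,1.5],"delta_rot":[0,0,0]},{"offset":[0,0,0],"delta_rot":[0,0,0]},{"offset":[0,0,0],"delta_rot":[0,0,0]}]}}

```text
clock: 6.3
ee_pos: [0.5682, 0.3083, 0.0825]
ee_rot: [3.141, -0.001, 1.633]
wrist_force: [-1.6, -0.4, 8.6]
opening: 0.0077
grip_force: 30.1
```

Call:
{"method": "send_rows", "body": {"steps": [{"offset":[0,0,0],"delta_rot":[0,0,0]},{"offset":[0,0,0],"delta_rot":[0,0,0]},{"offset":[0,0,0],"delta_rot":[0,0,0]},{"offset":[0,0,0],"delta_rot":[0,0,0]},{"offset":[0,0,0],"delta_rot":[0,0,0]}], "jaw": 1}}

```text
clock: 6.92
ee_pos: [0.5677, 0.3081, 0.0807]
ee_rot: [-3.141, 0.0, 1.633]
wrist_force: [-0.7, -0.4, 0.3]
opening: 0.0853
grip_force: 0.0
```

Call:
{"method": "send_rows", "body": {"steps": [{"offset":[0,0,-25],"delta_rot":[0,0,0]},{"offset":[0,0,-45],"delta_rot":[0,0,0]},{"offset":[0,0,-60],"delta_rot":[0,0,0]},{"offset":[0,0,-40],"delta_rot":[0,0,0]},{"offset":[0,0,0],"delta_rot":[0,0,0]}]}}

```text
clock: 7.55
ee_pos: [0.5696, 0.3089, 0.255]
ee_rot: [3.135, -0.004, 1.633]
wrist_force: [0.8, -0.8, -0.2]
opening: 0.0854
grip_force: 0.0
```

Run:
```python
from h import *
p=tool_pose(); im=vision.camera("wrist")[:,:,::-1]; print(p[0].tolist(),p[1].as_euler("xyz").tolist(),env.get_state()["clock"])
cv2.imwrite("pics/w3.png",im)
plan([.45,.0,.25],.1,10)
```

```text
[0.5696379267122527, 0.30887228857945215, 0.2550484718767105] [3.134927598397905, -0.003988911776969362, 1.632506770111556] 7.6
[-30.0, -14.0, 0.0] [0.0, -0.0, 8.8]
[-32.0, -9.0, 0.0] [0.0, -0.0, 8.8]
[-33.0, -4.0, 0.0] [0.0, -0.0, 8.8]
[-33.0, 1.0, 1.0] [0.0, -0.0, 8.8]
[-32.0, 6.0, -0.0] [0.0, -0.0, 8.8]
[-31.0, 11.0, -0.0] [0.0, -0.0, 8.8]
[-29.0, 16.0, 0.0] [0.0, -0.0, 8.8]
[-26.0, 20.0, 0.0] [0.0, -0.0, 8.8]
[-23.0, 24.0, 0.0] [0.0, -0.0, 8.8]
[-20.0, 27.0, 1.0] [0.0, -0.0, 8.8]
end [ 4.497e-01 -4.000e-04  2.495e-01] [-3.14e+00 -3.00e-03  9.70e-02]
```

Call:
{"method": "send_rows", "body": {"steps": [{"offset":[-30,-14,0],"delta_rot":[0,0,8.8]},{"offset":[-32,-9,0],"delta_rot":[0,0,8.8]},{"offset":[-33,-4,0],"delta_rot":[0,0,8.8]},{"offset":[-33,1,1],"delta_rot":[0,0,8.8]},{"offset":[-32,6,0],"delta_rot":[0,0,8.8]},{"offset":[-31,11,0],"delta_rot":[0,0,8.8]},{"offset":[-29,16,0],"delta_rot":[0,0,8.8]},{"offset":[-26,20,0],"delta_rot":[0,0,8.8]},{"offset":[-23,24,0],"delta_rot":[0,0,8.8]},{"offset":[-20,27,1],"delta_rot":[0,0,8.8]}]}}

```text
clock: 8.85
ee_pos: [0.4477, -0.0017, 0.2476]
ee_rot: [3.141, 0.002, 0.092]
wrist_force: [-0.2, -0.2, -0.1]
opening: 0.0851
grip_force: 0.0
```

Call:
{"method": "send_rows", "body": {"steps": [{"offset":[-10,0,0],"delta_rot":[0,0,0]},{"offset":[0,0,0],"delta_rot":[0,0,0]},{"offset":[0,0,0],"delta_rot":[0,0,0]}]}}

```text
clock: 9.22
ee_pos: [0.4394, -0.0006, 0.2486]
ee_rot: [3.141, 0.0, 0.099]
wrist_force: [-0.4, 0.3, -0.4]
opening: 0.0857
grip_force: 0.0
```

Run:
```python
from h import *
p=tool_pose(); im=vision.camera("wrist")[:,:,::-1]; print(p[0].tolist(),p[1].as_euler("xyz").tolist(),env.get_state()["clock"])
cv2.imwrite("pics/w4.png",im); u,v=wproj([.449,.01,.05],p); print(u,v)
u,v=int(u),int(v); x0,y0=max(u-80,0),max(v-110,0); print(x0,y0)
a=cv2.convertScaleAbs(cv2.resize(im[y0:y0+200,x0:x0+160],(480,600),interpolation=cv2.INTER_CUBIC),alpha=1.5)
w=cv2.imread("pics/w3.png"); pp=(np.array([.56964,.30887,.25505]),R.from_euler("xyz",[3.13493,-.004,1.6325])); u,v=map(int,wproj([.567,.308,.06],pp)); print("w3",u-50,v-90)
b=cv2.resize(w[v-90:v+98,u-50:u+50],(320,600),interpolation=cv2.INTER_CUBIC); cv2.imwrite("pics/w4c.png",np.hstack([a,cv2.convertScaleAbs(b,alpha=1.5)]))
```

```text
[0.43940688761192653, -0.0006296993602098532, 0.24860470799495366] [3.141405779104774, 1.6083876375194706e-05, 0.09931257012030859] 9.275
308.4317713351097 196.46779168738053
228 86
w3 264 120
```

View pics/w4c.png

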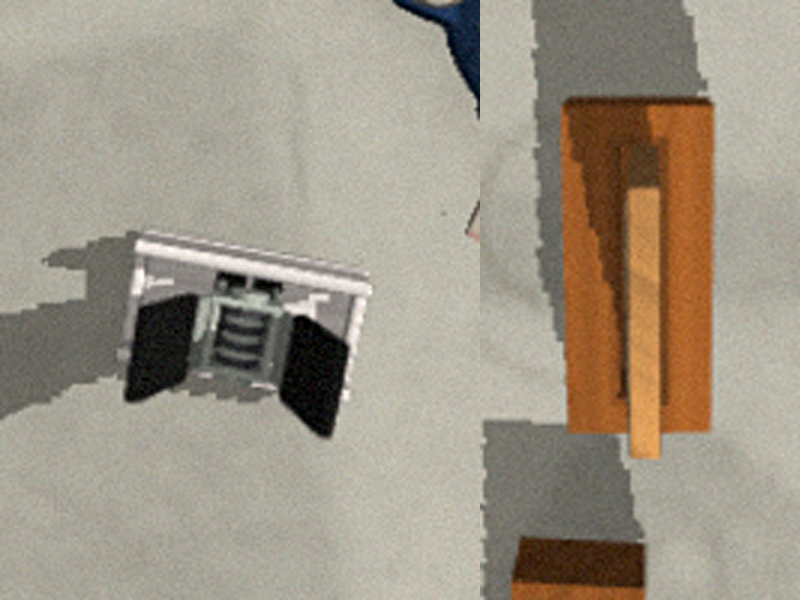

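The left crop shows the clip with its handle ends along (140,310)-(126,402) and (345,345)-(328,435). The right crop shows the board standing in the long slot, its top edge running from (643,187) to (645,458).

Run:
```python
from h import *
p=(np.array([.43941,-.00063,.2486]),R.from_euler("xyz",[3.1414,0,.09931]))
f=lambda u,v:(228+u/3,86+v/3)
L=[(140,310),(126,402),(345,345),(328,435)]
W=np.array([wplane(f(*c),.089,p)[:2] for c in L]); print(W.round(4),W.mean(0).round(4))
d=(W[2]+W[3]-W[0]-W[1])/2; e=(W[0]+W[2]-W[1]-W[3])/2; print("across",np.hypot(*d),np.arctan2(d[1],d[0]),"wid",np.hypot(*e),np.arctan2(e[1],e[0]))
C=np.array([wplane(f(*c),.026,p)[:2] for c in[(138,236),(371,275)]]); d=C[1]-C[0]; print("caddy edge",C,np.hypot(*d),np.arctan2(d[1],d[0]))
pp=(np.array([.56964,.30887,.25505]),R.from_euler("xyz",[3.13493,-.004,1.6325]))
g=lambda u,v:(264+(u-480)/3.2,120+v/3.1915)
B=np.array([wplane(g(*c),.096,pp)[:2] for c in[(627,187),(660,187),(630,458),(660,458)]]); print("board",B.mean(0).round(4),np.hypot(*(B[0]-B[2])).round(4),np.hypot(*(B[0]-B[1])).round(4))
```

```text
[[ 0.4605  0.0363]
 [ 0.4355  0.0383]
 [ 0.4565 -0.0174]
 [ 0.4317 -0.0158]] [0.4461 0.0104]
across 0.054016627088160414 -1.6433376360186658 wid 0.024942143201279045 -0.07303434434075384
caddy edge [[ 0.47123336  0.04511817]
 [ 0.46603567 -0.02848906]] 0.07379052343788078 -1.6412932717583002
board [0.5676 0.3075] 0.0698 0.0079
```

```bash
python3 -c "
from h import *
plan([.446,.0104,.15],-.071,3)"
```

```text
[3.0, -4.0, 33.0] [0.0, -0.0, 3.2]
[2.0, -3.0, 33.0] [0.0, -0.0, 3.2]
[2.0, -4.0, 33.0] [0.0, -0.0, 3.2]
end [0.446  0.0105 0.1497] [ 3.141 -0.    -0.069]
```

Call:
{"method": "send_rows", "body": {"steps": [{"offset":[3,-4,33],"delta_rot":[0,0,3.2]},{"offset":[2,-3,33],"delta_rot":[0,0,3.2]},{"offset":[2,-4,33],"delta_rot":[0,0,3.3]},{"offset":[0,0,0],"delta_rot":[0,0,0]},{"offset":[0,0,30],"delta_rot":[0,0,0]},{"offset":[0,0,25],"delta_rot":[0,0,0]},{"offset":[0,0,10],"delta_rot":[0,0,0]},{"offset":[0,0,2],"delta_rot":[0,0,0]},{"offset":[0,0,0],"delta_rot":[0,0,0]},{"offset":[0,0,0],"delta_rot":[0,0,0]}]}}

```text
clock: 10.52
ee_pos: [0.4463, 0.0098, 0.0836]
ee_rot: [-3.141, -0.002, -0.072]
wrist_force: [-0.6, 0.4, -0.6]
opening: 0.0852
grip_force: 0.0
```

Call:
{"method": "send_rows", "body": {"steps": [{"offset":[0,0,0],"delta_rot":[0,0,0]},{"offset":[0,0,0],"delta_rot":[0,0,0]},{"offset":[0,0,0],"delta_rot":[0,0,0]},{"offset":[0,0,0],"delta_rot":[0,0,0]},{"offset":[0,0,0],"delta_rot":[0,0,0]},{"offset":[0,0,0],"delta_rot":[0,0,0]},{"offset":[0,0,0],"delta_rot":[0,0,0]},{"offset":[0,0,0],"delta_rot":[0,0,0]}], "jaw": 0, "grip_force": 45}}

```text
clock: 11.52
ee_pos: [0.4456, 0.0095, 0.0827]
ee_rot: [3.141, 0.0, -0.073]
wrist_force: [1.2, -0.2, -1.8]
opening: 0.0217
grip_force: 49.7
```

Call:
{"method": "send_rows", "body": {"steps": [{"offset":[0,0,-10],"delta_rot":[0,0,0]},{"offset":[0,0,-25],"delta_rot":[0,0,0]},{"offset":[0,0,-35],"delta_rot":[0,0,0]},{"offset":[0,0,-40],"delta_rot":[0,0,0]},{"offset":[0,0,-20],"delta_rot":[0,0,0]},{"offset":[0,0,0],"delta_rot":[0,0,0]},{"offset":[0,0,0],"delta_rot":[0,0,0]}]}}

```text
clock: 12.4
ee_pos: [0.4451, 0.0098, 0.2123]
ee_rot: [-3.142, 0.001, -0.072]
wrist_force: [-0.1, 1.4, -0.5]
opening: 0.0219
grip_force: 49.7
```

Run:
```python
from h import *
p=tool_pose(); s=env.get_state(); print(p[0],s["grip_force"],s["wrist_force"],s["clock"],s["q"])
cs=[]
for n in("scene","side"):
    im=vision.camera(n)[:,:,::-1]; q=p[0]-[0,0,.035]; u,v=map(int,proj(n,q)); print(n,u,v)
    cs.append(cv2.resize(im[v-60:v+60,u-40:u+40],(400,600),interpolation=cv2.INTER_CUBIC))
cv2.imwrite("pics/g.png",np.hstack(cs))
plan([.5676,.3075,.2],1.633,10)
```

```text
[0.44506038 0.00978912 0.21225954] 49.67463433742523 [-0.1446538   1.37999187 -0.51343257] 12.4 [-0.84917789  0.21217106  0.85661552  2.16380386 -0.2136315   0.85000115
 -1.50462165]
scene 316 245
side 368 188
[10.0, -31.0, 1.0] [-0.0, 0.0, -9.8]
[15.0, -28.0, 1.0] [-0.0, 0.0, -9.8]
[20.0, -25.0, 1.0] [-0.0, 0.0, -9.8]
[24.0, -22.0, 2.0] [-0.0, 0.0, -9.8]
[27.0, -18.0, 1.0] [-0.0, 0.0, -9.8]
[30.0, -12.0, 1.0] [-0.0, 0.0, -9.8]
[31.0, -7.0, 1.0] [-0.0, 0.0, -9.8]
[32.0, -2.0, 1.0] [-0.0, 0.0, -9.8]
[32.0, 4.0, 1.0] [-0.0, 0.0, -9.8]
[31.0, 9.0, 1.0] [-0.0, 0.0, -9.8]
end [0.5679 0.3071 0.2004] [-3.140e+00  1.000e-03  1.638e+00]
```

View pics/g.png

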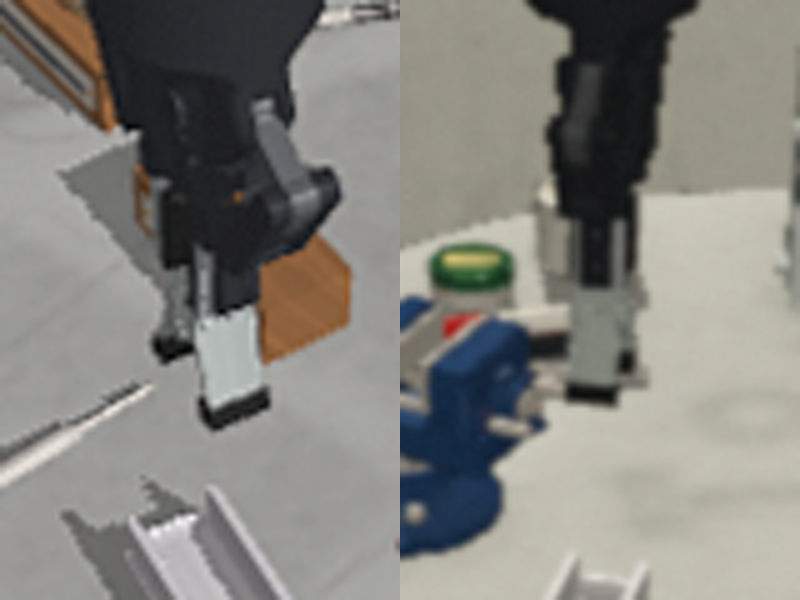

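The clip is held upright with its jaws gaping. Jaw bottoms are at crop (235,418) in the scene half and (595,398) in the side half, which I'll use to get the tip height.

Run:
```python
from h import *
for n,uv,y in(("scene",(323,268.6),.0098-.023),("side",(367,207.6),.0098+.023)):
    o,d=ray(n,uv); X=o+d*(y-o[1])/d[1]; print(n,X.round(4),"below TCP",.2123-X[2])
```

```text
scene [ 0.4444 -0.0132  0.139 ] below TCP 0.07328766359079947
side [0.4441 0.0328 0.1416] below TCP 0.07069247469782397
```

Call:
{"method": "send_rows", "body": {"steps": [{"offset":[10,-31,0],"delta_rot":[0,0,-9.8]},{"offset":[15,-28,0],"delta_rot":[0,0,-9.8]},{"offset":[20,-25,0],"delta_rot":[0,0,-9.8]},{"offset":[24,-22,0],"delta_rot":[0,0,-9.8]},{"offset":[27,-18,0],"delta_rot":[0,0,-9.8]},{"offset":[30,-12,0],"delta_rot":[0,0,-9.8]},{"offset":[31,-7,0],"delta_rot":[0,0,-9.8]},{"offset":[32,-2,0],"delta_rot":[0,0,-9.8]},{"offset":[32,4,0],"delta_rot":[0,0,-9.8]},{"offset":[31,9,0],"delta_rot":[0,0,-9.5]}]}}

```text
clock: 13.75
ee_pos: [0.5685, 0.3077, 0.2109]
ee_rot: [-3.139, 0.001, 1.638]
wrist_force: [-0.2, 0.4, -0.7]
opening: 0.0217
grip_force: 49.6
```

Call:
{"method": "send_rows", "body": {"steps": [{"offset":[0,0,0],"delta_rot":[0,0,0]},{"offset":[0,0,0],"delta_rot":[0,0,0]},{"offset":[0,0,0],"delta_rot":[0,0,0]}]}}

```text
clock: 14.12
ee_pos: [0.5684, 0.3058, 0.2123]
ee_rot: [-3.141, 0.001, 1.63]
wrist_force: [0.4, -0.3, -0.7]
opening: 0.0217
grip_force: 49.6
```

```bash
python3 -c "
from h import *
plan([.5676,.3075,.175],1.633,2,1)"
```

```text
[0.9, -0.3, 18.6] [-0.0, 0.0, -0.1]
[0.9, -0.4, 18.7] [-0.0, 0.0, -0.1]
end [0.5676 0.3075 0.175 ] [-3.141e+00  1.000e-03  1.634e+00]
```

Call:
{"method": "send_rows", "body": {"steps": [{"offset":[1,-0.4,18],"delta_rot":[0,0,0]},{"offset":[0.8,-0.3,18],"delta_rot":[0,0,0]},{"offset":[0,0,0],"delta_rot":[0,0,0]},{"offset":[0,0,0],"delta_rot":[0,0,0]}]}}

```text
clock: 14.62
ee_pos: [0.5678, 0.309, 0.1766]
ee_rot: [-3.141, 0.0, 1.633]
wrist_force: [0.3, 0.5, -0.4]
opening: 0.0223
grip_force: 49.6
```

Run:
```python
from h import *
p=tool_pose(); print(p[0])
cs=[]
for n in("scene","side"):
    im=vision.camera(n)[:,:,::-1]; q=[.5676,.3075,.10]; u,v=map(int,proj(n,q)); print(n,u,v)
    cs.append(cv2.resize(im[v-60:v+60,u-40:u+40],(400,600),interpolation=cv2.INTER_CUBIC))
cv2.imwrite("pics/h.png",np.hstack(cs))
```

```text
[0.56780649 0.30900796 0.17658982]
scene 290 160
side 278 287
```

View pics/h.png

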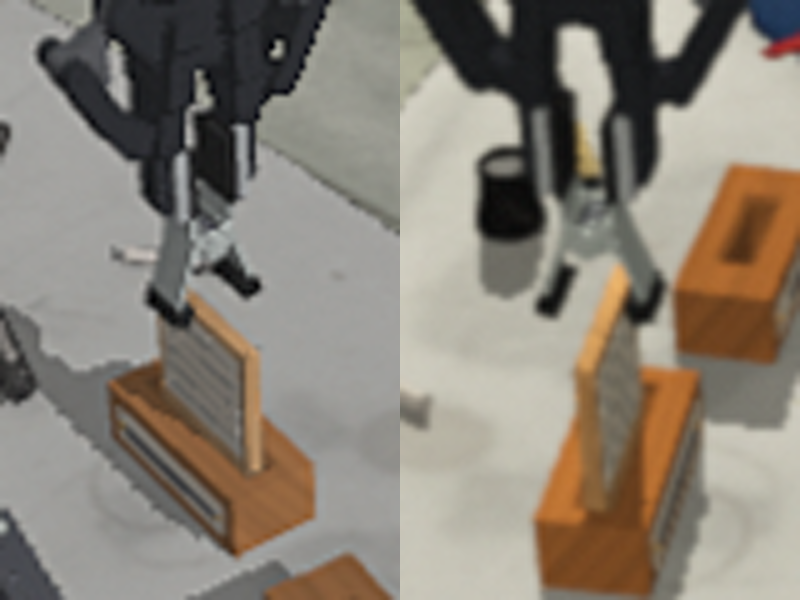

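Both views show the jaws straddling the middle of the board's top edge: scene tips at (168,305)/(245,285), side tips at (548,300)/(645,300). Lowering the clip.

Call:
{"method": "send_rows", "body": {"steps": [{"offset":[0,0,9],"delta_rot":[0,0,0]},{"offset":[0,0,8],"delta_rot":[0,0,0]},{"offset":[0,0,6],"delta_rot":[0,0,0]},{"offset":[0,0,3],"delta_rot":[0,0,0]},{"offset":[0,0,0],"delta_rot":[0,0,0]},{"offset":[0,0,0],"delta_rot":[0,0,0]},{"offset":[0,0,0],"delta_rot":[0,0,0]},{"offset":[0,0,0],"delta_rot":[0,0,0]}]}}

```text
clock: 15.72
ee_pos: [0.5679, 0.3091, 0.151]
ee_rot: [3.141, -0.0, 1.633]
wrist_force: [-0.1, 1.1, -1.2]
opening: 0.0215
grip_force: 49.6
```

Run:
```python
from h import *
p=tool_pose(); print(p[0],env.get_state()["wrist_force"])
cs=[]
for n in("scene","side"):
    im=vision.camera(n)[:,:,::-1]; q=[.5676,.3075,.09]; u,v=map(int,proj(n,q)); print(n,u,v)
    cs.append(cv2.resize(im[v-45:v+45,u-30:u+30],(400,600),interpolation=cv2.INTER_CUBIC))
cv2.imwrite("pics/i.png",np.hstack(cs))
```

```text
[0.56785038 0.30911102 0.15102964] [-0.05196684  1.13459647 -1.2304602 ]
scene 290 164
side 279 291
```

View pics/i.png

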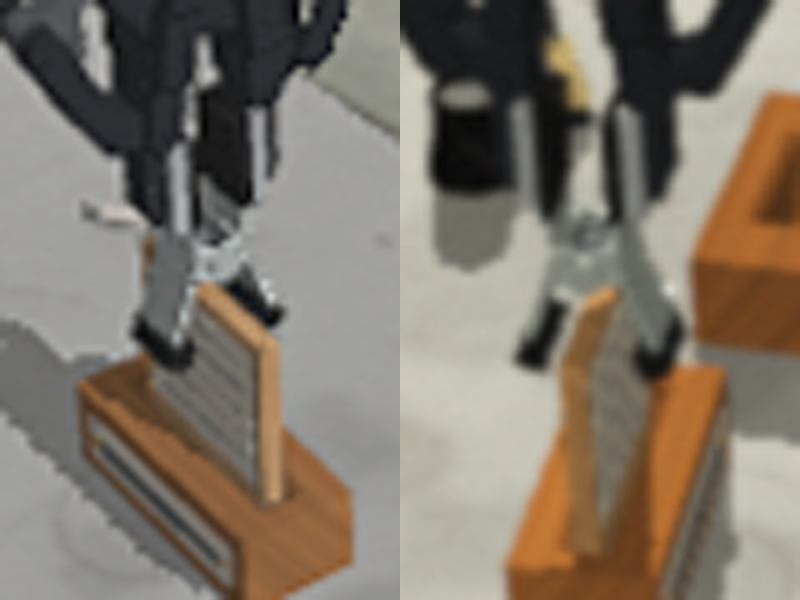

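The board's edge stands between the gaping jaws, with one jaw tip on each side (scene (165,350) and (270,310)) and clear of it. Handing in.

```bash
python3 -c "
from bench import env
print(env.finish_job())"
```

```text
the job is handed in; nothing more can be done
None
```

The job is handed in at about 16 s on the robot's clock: the board is home in the long slot and let go, and the clip is held squeezed open and upright over the middle of its upper edge, both jaws clear of it in the last camera views; no verdict was returned.

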